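# Free the grinding-ball feeder and fill the mill pot

### The arm

A 6-joint arm with a two-finger parallel gripper is mounted at the origin on the work surface. World frame = base frame: x ahead of the robot, y to its left, z up, the work surface at z = 0. Lengths are in m, angles in rad, forces in N, time in s.
With the tool pointing down it reaches from about 0.325 to 0.85 m from the base axis. Payload 15.5 kg.
Tool frame: the origin (TCP) lies on the centre line of the jaws, within the pads' length; the fingertips stand 11 mm ahead of it and the grasp point (between the pads) lies 8 mm behind it (manip.tips_ahead is the distance from the TCP to the fingertips, in m); z points along the fingers, y is the line along which they close (so a half turn about z gives the same grasp; the last joint's range is limited). The gripper opens to 91 mm and grips with 3 to 60 N. Pads are 32 mm wide; open, the fingers measure 118 mm over their backs; the gripper's body (76 mm by 178 mm) begins 60 mm behind the grasp point.
Start: joints at [-1.26, 0.494, 1.345, -0, 1.302, -0.096], TCP at [0.247, -0.574, 0.225] pointing down, gripper open.
Joint ranges: [-2.91, 2.91], [-0.82, 2.16], [0.22, 2.67], [-1.22, 4.37], [0.12, 2.79], [-3.08, 3.08]. Speed limits (rad/s): [1.89, 1.89, 2.57, 3.01, 3.01, 3.01].

### API

Orientations are given as a 3x3 rotation matrix whose columns are the frame's x, y, z axes.
In Python, from station import manip gives the robot as it stands. The module is installed in compiled form; this text tells all that it offers.
- The arm moves only by the shell command python3 -m handwheel 'ROWS' [FORCE]. ROWS is JSON, one flat list of numbers, 5 for each row, row after row: the finger opening in cm, from 0 to 9.12, then the shift along the tool's x, y, z in cm, then the turn about the tool's z in degrees. In form: [gripper, tx, ty, tz, roll, gripper, tx, ty, tz, roll, ...]. A call has 1 to 10 rows; each row is the pose to reach, as a shift and turn from the pose commanded when the call began, along the tool's axes at that moment; what a row does not reach only later rows make up. A row lasts 1/12 s, in which the tool goes at most 41.7 mm and 7.16 degrees, less where a joint would pass 70% of its speed; a pose out of reach is approached as far as the arm can. A call with a gripper value outside its range is refused whole. The fingers move at their own pace and stop on an object; FORCE is the grip in N (left out, the last holds). Time passes only in rows, so rows that repeat a pose let the fingers close. It gives the time, the measured TCP pose, the force, the opening and the grip force at its end, in the units of the state.
- manip.state(): the state, without advancing time (a new reading comes with each control period).
- manip.get_image(name): name is "scene" or "side" or "wrist"; returns (picture, depth): 400x640x3 uint8, red, green, blue; 400x640 float32, m along the optical axis (not along the pixel's ray), 0 where there is no reading.
- manip.camera_model(name): a dict with "intrinsics" (3x3 intrinsics, pixels), "distortion" ([k1, k2, p1, p2, k3] as OpenCV has them; the pictures are not rectified), "cam_to_world" (4x4, takes a point from camera to world coordinates). Camera axes: x right, y up, looking along -z (the intrinsics and any distortion apply to the point x, -y, -z); pixel columns grow to the right and rows downward; lengths in m; the calibration is good to about 2 mm. A picture is of the moment at which its call begins: read the wrist's pose just before it. camera_model takes no time and is no camera call; for the wrist camera it gives the pose at the moment of the call.
- manip.hand_in(): hands the job in; it is judged then, once.
The state is a dict: "clock": time; "joint_pos": joint angles; "joint_velocities": joint speeds; "tau": joint torques, N m; "eef_pos": TCP position; "tool_rot": TCP orientation; "force": force on the tool from outside, world axes, zero at the start; "torque": the same for the moment, N m; "grip_width": opening from 0.0 (shut) to 1.0 (fully open); "finger_force": force on a finger pad.
Only numpy, scipy, OpenCV 4.12 (cv2) and the standard library are available. Lean on these libraries where they do the work, as an engineer would, in place of code of your own. Each camera call takes 0.05 s, during which the arm holds its last target. There are 200 camera calls.

### The job

The ball feeder beside the glaze mill has jammed: pinch the two snap tabs of its cover panel together, lift the panel off and lay it the right way up on the wooden ware board. Then nudge the blocking ball back so that the jammed balls run into the pot, and add all the balls from the drying tray (they can go down the feeder's trough). When every ball is in the pot, lift the pot off its stand by the handle and set it down upright in the middle of the plaster bat, leaving the unfired cup where it is.

Things in the scene. Friction and masses are not known exactly. Their poses are not given: they have to be found in the camera images.
- feeder: fixed grey steel feeder, axes z up, balls run to its -y. Trough x -55..55, y 0..150 mm, wall tops at z 200; aluminium floor falls 14 degrees to -y and is a shallow V (rises 13 degrees either side of its crease at x 0; crease at z 123 at y 0, z 160 at y 150). Front wall y -8..0 with an open-topped mouth 58 mm wide (see point mouth). Origin: on the table under the mouth's middle
- mouth (a point): middle of the mouth, on the floor's crease: feeder (0, 0, 123) mm. Beyond the mouth an open spout, 58 mm wide between low cheeks (tops at z 150), runs on to y -33 (floor z 115) and ends just above the pot's rim
- stand (a point): top centre of the round wooden pot stand, 168 mm across and 20 mm high, feeder (0, -112, 20) mm
- panel: white plastic clip-on cover of the trough: plate 134 (its x) by 172 mm (its y), 5 mm thick, rims hanging 22 mm below its long edges, 260 g. Origin: centre of the plate's underside, z up; starts at feeder (0, 74, 200) mm. Laid down it stands on its rims, origin 22 mm above the surface. Two grey snap tabs hold it: with both pressed in it lifts off straight up (clear after 30 mm)
- panel_grip (a point): middle between the thumb pads of the two tabs, 48 mm above the panel's origin. The pads are upright grey plates 30 mm wide (along the panel's y), 5 mm thick, from 22 to 65 mm above the panel's origin, on its +x and -x side; 57 mm over their outer faces at this height, 67 mm at their tops; free room outside them
- tab_left (a joint): snap tab at the panel's -x side, rad: 0 sprung out (hooked under the feeder's catch), 0.25 fully in; its hook is clear from 0.13. Its thumb pad is pressed towards the panel's middle (8 mm of travel, up to about 9 N) and springs back when let go
- tab_right (a joint): snap tab at the panel's +x side, the same, pressed the other way: pinching both pads together frees the panel
- ware_board: fixed wooden ware board, 160 mm (its x) by 200 mm (its y), 15 mm thick, origin at the centre of its underside. The panel is to lie here
- plaster_bat: fixed round white plaster bat (disc), 210 mm across, 18 mm high, origin at the centre of its underside. The pot is to stand here
- pot: open steel pot, 150 mm across the rim, 128 mm across the base, 85 mm high, with a rigid arched handle across its top; empty 200 g. Origin: centre of its underside, z up. It starts on the pot stand, below the spout
- pot_handle (a point): middle of the handle's straight top bar: a round bar 10 mm thick and 68 mm long that runs along the pot's x, 168 mm above the pot's origin
- drying_tray: fixed shallow wooden tray, 220 mm (its x) by 170 mm (its y), rim 22 mm high and 8 mm thick, inner floor 8 mm up; origin at the centre of its underside. The single balls lie in it
- unfired_cup: unfired clay cup, 72 mm across, 85 mm high, fragile; origin at the centre of its underside. Not to be disturbed
- jam1: white porcelain grinding ball, 40 mm in diameter, 70 g, origin at its centre; one of two side by side that are jammed in the trough behind the mouth, under the panel. The two front ones block each other; with one of them pushed back uphill the other rolls out, and a ball alone in the trough rolls out by itself; they may jam again
- jam2: white porcelain grinding ball, 40 mm in diameter, 70 g, origin at its centre; one of two side by side that are jammed in the trough behind the mouth, under the panel. The two front ones block each other; with one of them pushed back uphill the other rolls out, and a ball alone in the trough rolls out by itself; they may jam again
- jam3: white porcelain grinding ball, 40 mm in diameter, 70 g, origin at its centre; the one behind the two that are jammed in the trough behind the mouth, under the panel. The two front ones block each other; with one of them pushed back uphill the other rolls out, and a ball alone in the trough rolls out by itself; they may jam again
- loose1: white porcelain grinding ball, 40 mm in diameter, 70 g, origin at its centre; starts in the drying tray (four to six of these are there; None if absent). It lies still on a level surface and rolls down the trough by itself
- loose2: white porcelain grinding ball, 40 mm in diameter, 70 g, origin at its centre; starts in the drying tray (four to six of these are there; None if absent). It lies still on a level surface and rolls down the trough by itself
- loose3: white porcelain grinding ball, 40 mm in diameter, 70 g, origin at its centre; starts in the drying tray (four to six of these are there; None if absent). It lies still on a level surface and rolls down the trough by itself
- loose4: white porcelain grinding ball, 40 mm in diameter, 70 g, origin at its centre; starts in the drying tray (four to six of these are there; None if absent). It lies still on a level surface and rolls down the trough by itself
- loose5: white porcelain grinding ball, 40 mm in diameter, 70 g, origin at its centre; starts in the drying tray (four to six of these are there; None if absent). It lies still on a level surface and rolls down the trough by itself
- loose6: white porcelain grinding ball, 40 mm in diameter, 70 g, origin at its centre; starts in the drying tray (four to six of these are there; None if absent). It lies still on a level surface and rolls down the trough by itself
Things that resemble listed ones, but are neither listed nor needed, are in the scene too. There is more than one size of the panel; the job needs the larger. What is shaped like the loose5 but orange is not meant.

How it is judged:
By the outcome, as a careful person would: the job done as asked, in the order asked, and still so for the second after the job is handed in, with the robot touching nothing.
Of loose1, loose2, loose3, loose4, loose5, loose6 only 4 to 6 are there at a start; the rules pass over those that are not, and their reading is None.
At some moment in a run one of loose1, loose2, loose3, loose4, loose5, loose6 may be knocked a few centimetres aside while the robot is not near it.
Once in a run the grip may slacken for a moment while it holds something.
It also fails if it takes over 210 s, if anything falls off the work surface, if the arm or the gripper's body presses on something with over 40 N, if the wrist force passes 120 N, or if a joint passes its speed limit or range.

## Working session

There is one attempt and no reset: what is moved stays moved. The work goes in short steps, Python scripts to look and compute and a shell command to move; the robot and the scene stay as the last step left them, time stands still between calls to the robot, and variables do not carry over. Pictures are saved under pics/ and viewed, at most 14 in all, crops included, and the job is handed in when it is done.

```bash
mkdir -p pics; cat > h.py <<'E'
import numpy as np, cv2, json
from station import manip
def snap(n,save=None):
    c=manip.camera_model(n); im,d=manip.get_image(n)
    if save: cv2.imwrite('pics/'+save+'.png',im[:,:,::-1])
    return im,d,c
def cloud(d,c):
    h,w=d.shape; v,u=np.mgrid[0:h,0:w].astype(float)
    p=cv2.undistortPoints(np.stack([u.ravel(),v.ravel()],1)[:,None],np.array(c['intrinsics'],float),np.array(c['distortion'],float))[:,0]
    z=d.ravel(); P=np.stack([p[:,0]*z,-p[:,1]*z,-z],1)
    T=np.array(c['cam_to_world']); W=P@T[:3,:3].T+T[:3,3]
    W[z==0]=np.nan
    return W.reshape(h,w,3)
def st():
    s=manip.state(); return {k:np.round(s[k],3).tolist() for k in s}
E
python3 - <<'E'
from h import *
print(st())
for n in('scene','side'):
    im,d,c=snap(n,n+'0'); W=cloud(d,c); np.savez(''+n+'0.npz',im=im,W=W)
    print(n,np.round(c['cam_to_world'],3).tolist(),(d>0).mean())
E
```

```text
{'clock': 0.0, 'joint_pos': [-1.26, 0.494, 1.346, 0.0, 1.302, -0.096], 'joint_velocities': [0.001, -0.001, 0.001, 0.001, -0.0, 0.001], 'tau': [0.002, -87.88, -38.184, 0.071, 0.053, -0.0], 'eef_pos': [0.247, -0.574, 0.224], 'tool_rot': [[0.918, 0.396, -0.0], [0.396, -0.918, 0.001], [0.0, -0.001, -1.0]], 'force': [-0.835, 0.057, 1.045], 'torque': [0.034, 0.016, -0.009], 'finger_force': 0.0, 'grip_width': 1.001}
scene [[0.581, -0.601, 0.549, 1.198], [0.814, 0.428, -0.393, -0.412], [0.001, 0.675, 0.738, 1.087], [0.0, 0.0, 0.0, 1.0]] 0.99587109375
side [[-0.708, 0.42, -0.568, -0.12], [-0.706, -0.442, 0.554, 0.732], [-0.018, 0.793, 0.609, 0.86], [0.0, 0.0, 0.0, 1.0]] 0.9961328125
```

View pics/scene0.png

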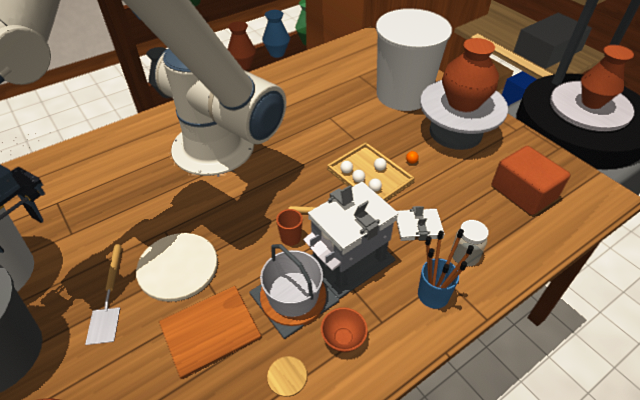

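View pics/side0.png

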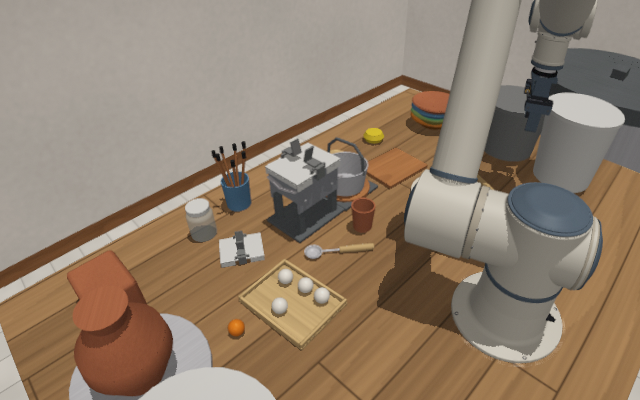

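The scene picture shows the feeder with its panel at (355,215), the pot at (292,280), the ware board at (210,330), the bat at (177,265) and the cup at (290,228). The tray holds 4 white balls around (362,175). There are two panels: the large one clipped on the feeder at (355,215), and a small one on the table at (420,222). The job means the one on the feeder. The orange ball at (412,158) is a decoy.

```bash
cat > m.py <<'E'
from h import *
A={n:np.load(n+'0.npz') for n in('scene','side')}
def rect(P,name):
    r=cv2.minAreaRect((P[:,:2]*1000).astype(np.float32)); print(name,len(P),'c',np.round(r[0],1),'size',np.round(r[1],1),'ang',round(r[2],1),'zmed',round(float(np.median(P[:,2])),4))
def roi(n,u0,v0,u1,v1,f):
    im=A[n]['im'][v0:v1,u0:u1].astype(int);W=A[n]['W'][v0:v1,u0:u1]
    k=f(im,W)&np.isfinite(W[...,2]); 
    lab=cv2.connectedComponentsWithStats(k.astype(np.uint8),connectivity=4); 
    i=1+np.argmax(lab[2][1:,4]); return W[lab[1]==i]
z=lambda a,b:(lambda im,W:(W[...,2]>a)&(W[...,2]<b))
for n,b in(('scene',(295,170,410,260)),('side',(255,135,350,195))): rect(roi(n,*b,z(.197,.212)),'plate '+n)
white=lambda im,W:(im.min(2)>140)&(im.max(2)-im.min(2)<50)
rect(roi('scene',125,220,230,310,z(.011,.025)),'bat')
rect(roi('scene',150,280,270,385,z(.009,.022)),'board scene'); rect(roi('side',360,140,440,190,z(.009,.022)),'board side')
rect(roi('scene',320,140,420,210,z(.015,.03)),'tray scene'); rect(roi('side',235,255,350,350,z(.015,.03)),'tray side')
rect(roi('scene',250,235,335,330,z(.078,.097)),'pot rim'); rect(roi('scene',250,230,335,330,z(.155,.185)),'handle'); rect(roi('side',320,130,370,200,z(.155,.185)),'handle side')
rect(roi('scene',270,205,305,250,z(.075,.095)),'cup sc'); rect(roi('side',345,195,380,240,z(.075,.095)),'cup side')
rect(roi('scene',330,180,400,240,z(.225,.28)),'tabs')
for n,b in(('scene',(325,145,420,205)),('side',(240,260,345,330))):
    im=A[n]['im'][b[1]:b[3],b[0]:b[2]].astype(int);W=A[n]['W'][b[1]:b[3],b[0]:b[2]]
    k=(im.max(2)-im.min(2)<60)&(im.min(2)>90)&(W[...,2]<.06)&(W[...,2]>.012)
    L=cv2.connectedComponentsWithStats(k.astype(np.uint8),connectivity=4)
    for i in range(1,L[0]):
        if L[2][i,4]>25:
            P=W[L[1]==i]; s=np.linalg.lstsq(np.c_[2*P,np.ones(len(P))],(P**2).sum(1),rcond=None)[0]
            print('ball',n,np.round(L[3][i]+b[:2]),len(P),np.round(s[:3],4),'top',np.round(P[np.argmax(P[:,2])],3))
E
python3 m.py
```

```text
plate scene 2602 c [636.6  89.4] size [141.6 175.4] ang 2.2 zmed 0.2047
plate side 1366 c [630.5  88.7] size [143.5 175.8] ang 1.5 zmed 0.2049
bat 4107 c [ 381.5 -296.6] size [208.4 206.9] ang 47.3 zmed 0.0181
board scene 5179 c [ 596.9 -309.7] size [200.5 164. ] ang 84.5 zmed 0.0147
board side 1378 c [ 596.3 -309. ] size [205.9 164.1] ang 84.0 zmed 0.0151
tray scene 506 c [414.1 343.3] size [223.6 176.3] ang 4.8 zmed 0.0206
tray side 1030 c [411.2 342.5] size [222.8 173.2] ang 4.3 zmed 0.0213
pot rim 155 c [ 584.5 -118.3] size [ 26.8 101.7] ang 19.5 zmed 0.0875
handle 78 c [692.8 -91.8] size [33.7 10.8] ang 5.6 zmed 0.1693
handle side 120 c [569.5  45.3] size [15.5 90.2] ang 3.5 zmed 0.1656
cup sc 213 c [474.4   2.9] size [70.5 73.3] ang 57.3 zmed 0.0832
cup side 187 c [473.2   4.6] size [67.8 73.4] ang 40.7 zmed 0.0823
tabs 198 c [594.6  88.1] size [43.6 32.6] ang 4.7 zmed 0.2444
ball scene [380. 164.] 116 [0.4088 0.3874 0.0262] top [0.417 0.38  0.053]
ball scene [346. 167.] 112 [0.3623 0.2879 0.0325] top [0.365 0.287 0.05 ]
ball scene [358. 176.] 121 [0.4151 0.2942 0.032 ] top [0.414 0.287 0.051]
ball scene [375. 184.] 121 [0.4736 0.3117 0.0317] top [0.471 0.308 0.051]
ball side [285. 276.] 182 [0.4706 0.3109 0.0304] top [0.474 0.311 0.051]
ball side [305. 284.] 190 [0.4156 0.2914 0.0259] top [0.41  0.299 0.051]
ball side [321. 295.] 209 [0.3624 0.2862 0.0257] top [0.358 0.287 0.05 ]
ball side [279. 305.] 203 [0.4112 0.3823 0.0289] top [0.41  0.391 0.051]
```

```bash
cat > to.py <<'E'
# to.py x y z(mm) yang(deg of tool y in world): prints tx ty tz (cm) roll
import sys; from h import *
x,y,z,a=map(float,sys.argv[1:5]); s=manip.state(); R=np.array(s['tool_rot'])
d=R.T@(np.array([x,y,z])/1000-s['eef_pos'])*100
c=np.degrees(np.arctan2(R[1,1],R[0,1])); r=[(c-a+h+180)%360-180 for h in(0,180)]
print('shift cm',np.round(d,2),'roll',np.round(r,1),'clock',round(s['clock'],2),'j6',round(s['joint_pos'][5],2),'w',round(s['grip_width']*9.12,2),'F',np.round(s['force'],1))
E
python3 -m handwheel '[9.1,0,0,-4,0, 9.1,0,0,-8,0, 9.1,0,0,-12,0, 9.1,0,0,-16,0, 9.1,0,0,-19.5,0]'; python3 to.py 634 89 420 2
```

```text
clock: 0.52
eef_pos: [0.2472, -0.5737, 0.4225]
tool_rot: [[0.918, 0.396, 0.0], [0.396, -0.918, -0.001], [-0.0, 0.001, -1.0]]
force: [0.6, -1.0, 0.3]
grip_width: 0.998
finger_force: 0.0
shift cm [ 61.74 -45.55   0.21] roll [-68.7 111.3] clock 0.52 j6 -0.1 w 9.1 F [ 0.6 -1.   0.3]
```

```bash
python3 -m handwheel '[9.1,3,-2.2,0,-3.5, 9.1,6,-4.4,0,-7, 9.1,9,-6.6,0,-10.5, 9.1,12,-8.9,0,-14, 9.1,15,-11.1,0,-17, 9.1,18,-13.3,0,-20.5, 9.1,21,-15.5,0,-24, 9.1,24,-17.7,0,-27, 9.1,27,-19.9,0,-30, 9.1,30,-22.1,0,-34]'
python3 to.py 634 89 420 2
```

```text
clock: 1.35
eef_pos: [0.4358, -0.2505, 0.4198]
tool_rot: [[0.538, 0.843, -0.0], [0.843, -0.538, 0.0], [0.0, -0.0, -1.0]]
force: [1.4, -0.2, 0.7]
grip_width: 0.999
finger_force: 0.0
shift cm [ 3.928e+01 -1.570e+00 -2.000e-02] roll [-34.6 145.4] clock 1.35 j6 -0.07 w 9.11 F [ 1.4 -0.2  0.7]
```

```bash
python3 -m handwheel '[9.1,4,-0.2,0,-3.5, 9.1,8,-0.3,0,-7, 9.1,12,-0.5,0,-10.5, 9.1,16,-0.6,0,-14, 9.1,20,-0.8,0,-17.5, 9.1,24,-1,0,-21, 9.1,28,-1.1,0,-24.5, 9.1,32,-1.3,0,-28, 9.1,36,-1.4,0,-31.5, 9.1,39.3,-1.6,0,-34.6]'
python3 -m handwheel '[9.1,0,0,0,0, 9.1,0,0,0,0]' >/dev/null
python3 to.py 634 89 420 2
python3 - <<'E'
from h import *
im,d,c=snap('wrist','w1'); W=cloud(d,c); np.savez('w1.npz',im=im,W=W)
E
```

```text
clock: 2.18
eef_pos: [0.635, 0.0897, 0.4193]
tool_rot: [[-0.037, 0.999, -0.001], [0.999, 0.037, 0.0], [0.0, -0.001, -1.0]]
force: [0.5, 0.1, -1.0]
grip_width: 1.001
finger_force: 0.0
shift cm [ 0.05 -0.04 -0.12] roll [   0. -180.] clock 2.35 j6 0.01 w 9.11 F [-0.5 -0.7 -0.5]
```

View pics/w1.png

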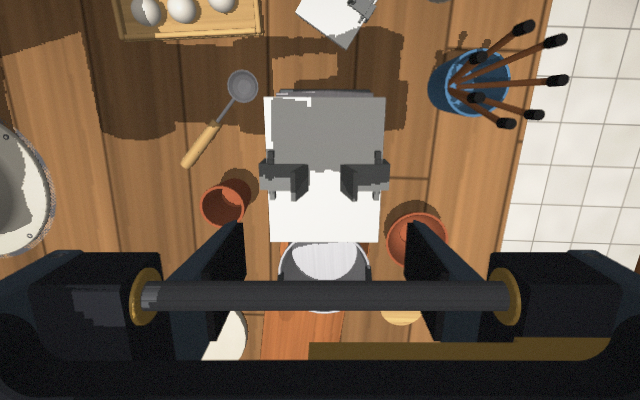

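The wrist view shows the large feeder panel at (325,170) with its pads at (292,180) and (358,180). The small panel lies apart at (338,18). Next I measure the plate and pads.

```bash
python3 - <<'E'
from h import *
a=np.load('w1.npz');W=a['W'];im=a['im'].astype(int)
def r(k,n):
    L=cv2.connectedComponentsWithStats(k.astype(np.uint8),connectivity=4)
    for i in np.argsort(-L[2][1:,4])[:3]+1:
        P=W[L[1]==i]
        if len(P)>20:
            q=cv2.minAreaRect((P[:,:2]*1000).astype(np.float32)); print(n,len(P),np.round(q[0],1),np.round(q[1],1),round(q[2],1),'px',L[3][i].round(),np.round(np.median(P,0),3), 'ztop',P[:,2].max().round(3))
m=np.zeros(W.shape[:2],bool);m[85:250,250:400]=1
r((abs(W[...,2]-.205)<.006)&m,'plate'); r((W[...,2]>.24)&(W[...,2]<.275)&m,'pads>.24'); r((W[...,2]>.256)&(W[...,2]<.275)&m,'pads>.256')
E
cat > crop.py <<'E'
import sys,cv2
f,u0,v0,u1,v1,o=sys.argv[1:];u0,v0,u1,v1=map(int,(u0,v0,u1,v1));i=cv2.imread(f)[v0:v1,u0:u1];k=min(780/i.shape[1],590/i.shape[0]);cv2.imwrite(o,cv2.resize(i,None,fx=k,fy=k,interpolation=cv2.INTER_CUBIC))
E
python3 crop.py pics/w1.png 240 0 420 250 pics/w1c.png
```

```text
plate 13913 [634.   86.8] [134.3 172.3] 1.9 px [324. 166.] [0.634 0.109 0.205] ztop 0.211
pads>.24 398 [661.7  88.2] [11.6 30.4] 0.6 px [351. 184.] [0.661 0.089 0.26 ] ztop 0.266
pads>.24 392 [606.3  86.4] [11.3 30.4] 4.3 px [296. 184.] [0.607 0.087 0.259] ztop 0.266
pads>.256 239 [663.4  88.4] [ 7.6 29.9] 3.0 px [353. 186.] [0.663 0.089 0.264] ztop 0.266
pads>.256 234 [604.4  86.5] [ 7.5 29.9] 0.9 px [294. 186.] [0.605 0.087 0.264] ztop 0.266
```

View pics/w1c.png

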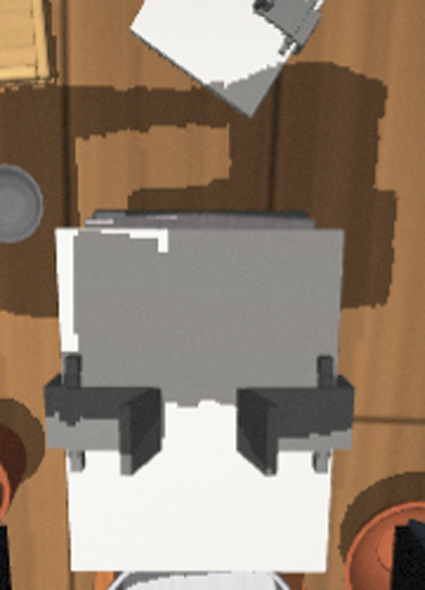

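The crop confirms it: the larger panel (134 x 172 measured) is on the feeder, with its two pads centred at (634, 87) mm. I descend and pinch.

```bash
python3 to.py 634 87.3 240 1.9; python3 -m handwheel '[9.1,-0.2,0,4,0.1, 9.1,-0.2,0,8,0.1, 9.1,-0.2,0,12,0.1, 9.1,-0.2,0,15,0.1, 9.1,-0.2,0,17,0.1, 9.1,-0.2,0,17.9,0.1,9.1,-0.2,0,17.9,0.1]'
python3 to.py 634 87.3 240 1.9
python3 -m handwheel '[0,0,0,0,0, 0,0,0,0,0, 0,0,0,0,0, 0,0,0,0,0, 0,0,0,0,0, 0,0,0,0,0, 0,0,0,0,0, 0,0,0,0,0, 0,0,0,0,0, 0,0,0,0,0]' 30
```

```text
shift cm [-0.    0.02 17.92] roll [   0. -180.] clock 2.4 j6 0.01 w 9.08 F [-0.5 -1.2 -0.2]
clock: 2.98
eef_pos: [0.6331, 0.0839, 0.2395]
tool_rot: [[-0.03, 1.0, -0.003], [1.0, 0.03, -0.0], [-0.0, -0.003, -1.0]]
force: [-0.2, 0.2, 0.2]
grip_width: 0.998
finger_force: 0.0
shift cm [ 0.34  0.1  -0.06] roll [ -0.2 179.8] clock 2.98 j6 0.01 w 9.1 F [-0.2  0.2  0.2]
clock: 3.82
eef_pos: [0.6333, 0.085, 0.2393]
tool_rot: [[-0.032, 0.999, -0.003], [1.0, 0.032, -0.0], [-0.0, -0.003, -1.0]]
force: [-2.5, -0.2, -26.1]
grip_width: 0.517
finger_force: 30.0
```

```bash
python3 -m handwheel '[0,0,0,0,0, 0,0,0,0,0, 0,0,0,0,0, 0,0,0,0,0]' 45; python3 -m handwheel '[0,0,0,-0.3,0, 0,0,0,-0.6,0, 0,0,0,-0.9,0, 0,0,0,-1.2,0]'
```

```text
clock: 4.15
eef_pos: [0.6347, 0.0851, 0.2417]
tool_rot: [[-0.032, 1.0, 0.002], [1.0, 0.032, 0.0], [0.0, 0.002, -1.0]]
force: [0.2, 0.5, -2.4]
grip_width: 0.484
finger_force: 45.0
clock: 4.48
eef_pos: [0.6344, 0.0851, 0.2535]
tool_rot: [[-0.032, 1.0, 0.001], [1.0, 0.032, 0.0], [0.0, 0.001, -1.0]]
force: [-0.6, -0.6, -3.2]
grip_width: 0.48
finger_force: 45.0
```

```bash
python3 -m handwheel '[0,0,0,-1.5,0, 0,0,0,-3,0, 0,0,0,-5,0, 0,0,0,-6.5,0, 0,0,0,-8,0, 0,0,0,-8,0]' 50; python3 to.py 596.6 -311.4 330 -5.7
```

```text
clock: 4.98
eef_pos: [0.6354, 0.0851, 0.3363]
tool_rot: [[-0.032, 0.999, 0.005], [1.0, 0.032, 0.0], [0.0, 0.005, -1.0]]
force: [0.5, -0.0, -2.9]
grip_width: 0.48
finger_force: 50.0
shift cm [-39.51  -5.13   0.6 ] roll [   7.5 -172.5] clock 4.98 j6 0.01 w 4.38 F [ 0.5 -0.  -2.9]
```

```bash
python3 -m handwheel '[0,-1,-0.1,0,0, 0,-3,-0.3,0,0.5, 0,-5,-0.6,0,1, 0,-7.5,-1,0,1.5, 0,-10,-1.3,0,2, 0,-12.5,-1.6,0,2.5, 0,-15,-2,0,3, 0,-17.5,-2.3,0,3.5, 0,-20,-2.6,0,4, 0,-22,-2.9,0,4.2]' | grep -A9 eef; python3 to.py 596.6 -311.4 330 -5.7
```

```text
eef_pos: [0.6113, -0.138, 0.3316]
tool_rot: [[0.043, 0.999, -0.002], [0.999, -0.043, 0.0], [0.0, -0.002, -1.0]]
force: [0.3, 0.2, -2.8]
grip_width: 0.478
finger_force: 50.0
shift cm [-17.39  -0.72   0.16] roll [   3.2 -176.8] clock 5.82 j6 -0.27 w 4.36 F [ 0.3  0.2 -2.8]
```

```bash
python3 -m handwheel '[0,-2.5,0,0,0.5, 0,-5,-0.2,0,1, 0,-7.5,-0.3,0,1.5, 0,-10,-0.4,0,2, 0,-12.5,-0.5,0,2.5, 0,-15,-0.6,0,3, 0,-16.5,-0.7,0,3.2, 0,-17.4,-0.7,0,3.2, 0,-17.4,-0.7,0,3.2, 0,-17.4,-0.7,0,3.2]' | grep -A9 eef; python3 to.py 596.6 -311.4 110 -5.7
```

```text
eef_pos: [0.5979, -0.3088, 0.3324]
tool_rot: [[0.097, 0.995, -0.001], [0.995, -0.097, 0.001], [0.001, -0.001, -1.0]]
force: [-0.1, 0.8, -2.6]
grip_width: 0.475
finger_force: 50.0
shift cm [-0.29 -0.09 22.24] roll [ 1.000e-01 -1.799e+02] clock 6.65 j6 -0.47 w 4.34 F [-0.1  0.8 -2.6]
```

```bash
python3 -m handwheel '[0,-0.3,-0.1,2.5,0, 0,-0.3,-0.1,5.5,0, 0,-0.3,-0.1,8.5,0, 0,-0.3,-0.1,11.5,0, 0,-0.3,-0.1,14.5,0, 0,-0.3,-0.1,17.5,0, 0,-0.3,-0.1,20,0, 0,-0.3,-0.1,21.5,0, 0,-0.3,-0.1,22.2,0, 0,-0.3,-0.1,22.2,0]' | grep -A9 eef; python3 to.py 596.6 -311.4 79 -5.7
python3 - <<'E'
from h import *
im,d,c=snap('scene','s1'); W=cloud(d,c); m=np.zeros(W.shape[:2],bool);m[230:390,130:300]=1
P=W[m&(W[...,2]>.055)&(W[...,2]<.085)&(im.min(2)>130)&(W[...,0]<.70)]
q=cv2.minAreaRect((P[:,:2]*1000).astype(np.float32));print(len(P),q, np.median(P[:,2]))
A=np.c_[P[:,:2],np.ones(len(P))]; print(np.linalg.lstsq(A,P[:,2],rcond=None)[0])
E
```

```text
eef_pos: [0.5963, -0.3106, 0.1096]
tool_rot: [[0.096, 0.995, -0.002], [0.995, -0.096, 0.001], [0.001, -0.002, -1.0]]
force: [-0.5, -0.0, -2.9]
grip_width: 0.48
finger_force: 50.0
shift cm [-0.08  0.04  3.06] roll [   0.2 -179.8] clock 7.48 j6 -0.47 w 4.38 F [-0.5 -0.  -2.9]
1420 ((598.4931640625, -274.19830322265625), (234.49273681640625, 137.4823455810547), 84.35681915283203) 0.07929345056733483
[0.0097894  0.00541386 0.07534914]
```

```bash
python3 -m handwheel '[0,0,0,0.7,0, 0,0,0,1.4,0, 0,0,0,2,0, 0,0,0,2.3,0, 0,0,0,2.5,0, 0,0,0,2.7,0,0,0,0,2.7,0]' | grep -A9 eef; python3 -m handwheel '[0,0,0,0.2,0, 0,0,0,0.4,0, 0,0,0,0.4,0]' | grep -A9 eef
```

```text
eef_pos: [0.5966, -0.3122, 0.0836]
tool_rot: [[0.098, 0.995, -0.0], [0.995, -0.098, 0.0], [0.0, -0.0, -1.0]]
force: [-0.5, -0.2, -2.8]
grip_width: 0.481
finger_force: 50.0
eef_pos: [0.5965, -0.3121, 0.0796]
tool_rot: [[0.097, 0.995, -0.0], [0.995, -0.097, 0.0], [0.0, -0.0, -1.0]]
force: [-0.5, 0.1, -2.9]
grip_width: 0.477
finger_force: 50.0
```

```bash
python3 -m handwheel '[0,0,0,0.1,0, 0,0,0,0.2,0, 0,0,0,0.2,0]' | grep -A3 eef; python3 -m handwheel '[0,0,0,0.1,0, 0,0,0,0.2,0, 0,0,0,0.2,0]' | grep -A3 eef
```

```text
eef_pos: [0.5966, -0.3122, 0.0778]
tool_rot: [[0.097, 0.995, -0.0], [0.995, -0.097, 0.0], [0.0, -0.0, -1.0]]
force: [0.6, 0.6, -2.4]
grip_width: 0.48
eef_pos: [0.5966, -0.3121, 0.0757]
tool_rot: [[0.097, 0.995, -0.0], [0.995, -0.097, 0.0], [0.0, -0.0, -1.0]]
force: [0.6, 0.4, -3.0]
grip_width: 0.479
```

```bash
for i in 1; do python3 -m handwheel '[0,0,0,0.1,0, 0,0,0,0.2,0, 0,0,0,0.2,0]' | grep -A3 eef; done; python3 -m handwheel '[0,0,0,0.1,0, 0,0,0,0.2,0, 0,0,0,0.2,0]' | grep -A3 eef;  python3 -m handwheel '[0,0,0,0.1,0, 0,0,0,0.2,0, 0,0,0,0.2,0]' | grep -A3 eef
```

```text
eef_pos: [0.5966, -0.3121, 0.0737]
tool_rot: [[0.097, 0.995, -0.0], [0.995, -0.097, 0.0], [0.0, -0.0, -1.0]]
force: [0.3, -0.2, -4.1]
grip_width: 0.478
eef_pos: [0.5967, -0.3122, 0.0719]
tool_rot: [[0.097, 0.995, 0.0], [0.995, -0.097, -0.0], [-0.0, 0.0, -1.0]]
force: [0.2, 0.1, -2.4]
grip_width: 0.476
eef_pos: [0.5971, -0.3123, 0.0711]
tool_rot: [[0.097, 0.995, 0.001], [0.995, -0.097, -0.001], [-0.001, 0.001, -1.0]]
force: [-1.0, 2.5, 15.6]
grip_width: 0.473
```

```bash
python3 -m handwheel '[0,0,0,-0.1,0, 5.5,0,0,-0.1,0, 6.5,0,0,-0.1,0, 8,0,0,-0.1,0, 9.1,0,0,-0.1,0, 9.1,0,0,-0.1,0, 9.1,0,0,-0.1,0, 9.1,0,0,-0.1,0]' | grep -A9 eef;  python3 -m handwheel '[9.1,0,0,-3,0, 9.1,0,0,-6,0, 9.1,0,0,-10,0, 9.1,0,0,-14,0, 9.1,0,0,-18,0, 9.1,0,0,-22,0,9.1,0,0,-26,0]' | grep -A3 eef
python3 - <<'E'
from h import *
im,d,c=snap('wrist','w2');im,d,c=snap('scene','s2'); W=cloud(d,c); np.savez('s2.npz',im=im,W=W)
m=np.zeros(W.shape[:2],bool);m[230:390,130:300]=1
P=W[m&(abs(W[...,2]-.042)<.008)&(im.min(2)>130)&(W[...,0]<.70)]
q=cv2.minAreaRect((P[:,:2]*1000).astype(np.float32));print(len(P),q, np.median(P[:,2]))
E
python3 to.py 634 60 420 1.9; python3 crop.py pics/s2.png 120 140 440 390 pics/s2c.png
```

```text
eef_pos: [0.5982, -0.3131, 0.0729]
tool_rot: [[0.097, 0.995, 0.004], [0.995, -0.097, -0.002], [-0.002, 0.004, -1.0]]
force: [-0.4, 1.7, 26.1]
grip_width: 0.955
finger_force: 13.2
eef_pos: [0.5962, -0.3119, 0.3328]
tool_rot: [[0.097, 0.995, -0.0], [0.995, -0.097, 0.0], [0.0, -0.0, -1.0]]
force: [0.6, -1.0, -0.3]
grip_width: 0.996
1808 ((603.1102294921875, -221.9773406982422), (343.0398864746094, 138.59063720703125), 84.94819641113281) 0.041403201902489584
shift cm [ 3.747e+01 -3.000e-02 -8.360e+00] roll [ -7.5 172.5] clock 10.97 j6 -0.47 w 9.11 F [0.9 0.3 0.2]
```

View pics/s2c.png

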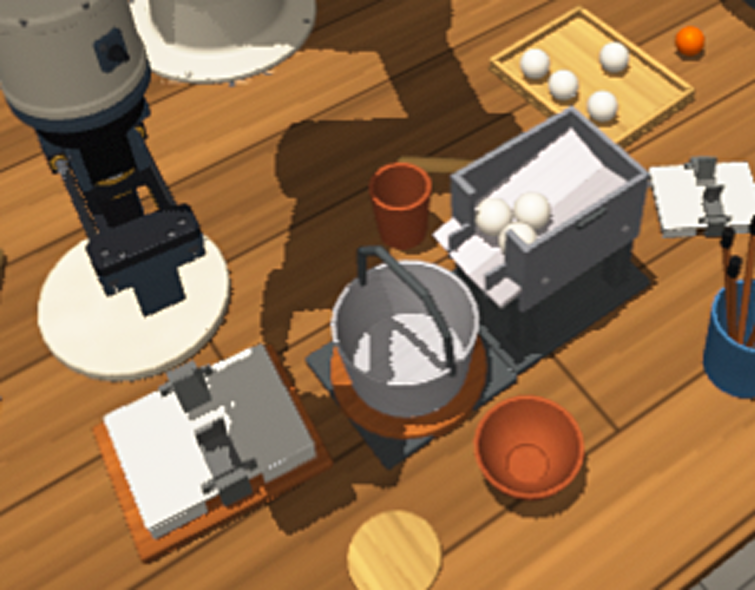

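The panel lies the right way up, inside the board's outline. The three jammed balls sit behind the mouth at crop (495,215), (530,210) and (518,240). I go over the trough for a closer look.

```bash
python3 -m handwheel '[9.1,4,0,-1,-0.7, 9.1,8,0,-2,-1.5, 9.1,12,0,-3,-2.2, 9.1,16,0,-4,-3, 9.1,20,0,-5,-4, 9.1,24,0,-6,-5, 9.1,28,0,-7,-6, 9.1,32,0,-8.4,-7, 9.1,36,0,-8.4,-7.5, 9.1,37.5,0,-8.4,-7.5]' 20 | grep -A3 eef;python3 -m handwheel '[9.1,0,0,0,0,9.1,0,0,0,0,9.1,0,0,0,0]' >/dev/null
cat > trough.py <<'E'
from h import *
import sys
O=np.array([636.5,13.3]); a=np.radians(1.9); R=np.array([[np.cos(a),-np.sin(a)],[np.sin(a),np.cos(a)]])
cam=sys.argv[1]; im,d,c=snap(cam,sys.argv[2]); W=cloud(d,c)*1000
f=(W[...,:2]-O)@R   # feeder coords
x,y,z=f[...,0],f[...,1],W[...,2]
fl=123+y*np.tan(np.radians(14))+abs(x)*np.tan(np.radians(13))
k=(abs(x)<54)&(y>0)&(y<148)&(z>fl+9)&(z<fl+75)
k|=(abs(x)<28)&(y>-33)&(y<=0)&(z>fl+9)&(z<fl+75)
L=cv2.connectedComponentsWithStats(cv2.erode(k.astype(np.uint8),np.ones((3,3))),connectivity=4)
for i in range(1,L[0]):
    if L[2][i,4]>40:
        P=np.c_[x[L[1]==i],y[L[1]==i],z[L[1]==i]]
        from scipy.optimize import least_squares
        # sphere of known radius, possibly several merged: peel off greedily
        for _ in range(4):
            t=P[np.argmax(P[:,2]-P[:,1]*.25)]
            Q=P[np.linalg.norm(P-(t-[0,0,20]),axis=1)<27]
            if len(Q)<40: break
            s=least_squares(lambda q:np.linalg.norm(Q-q,axis=1)-20,t-[0,0,20],loss='soft_l1').x
            w=O+R@s[:2]
            print('ball feeder',np.round(s,1),'world',np.round(w,1),len(Q),'px',L[3][i].round())
            P=P[np.linalg.norm(P-s,axis=1)>26]
            if len(P)<40: break
E
python3 trough.py wrist w3; python3 to.py 636 40 300 1.9
```

```text
eef_pos: [0.6333, 0.0658, 0.4154]
tool_rot: [[-0.037, 0.999, 0.001], [0.999, 0.037, 0.001], [0.001, 0.001, -1.0]]
force: [-0.1, 0.9, 0.1]
grip_width: 0.998
ball feeder [ 19.7  17.2 153.1] world [655.6  31.2] 597 px [325. 179.]
ball feeder [-19.9  17.3 153.2] world [616.   29.9] 571 px [325. 179.]
ball feeder [  0.   51.6 157. ] world [634.8  64.9] 632 px [325. 179.]
shift cm [-1.99  0.23 11.45] roll [-1.000e-01  1.799e+02] clock 12.1 j6 -0.03 w 9.12 F [-0.1 -0.2  0.8]
```

View pics/w3.png

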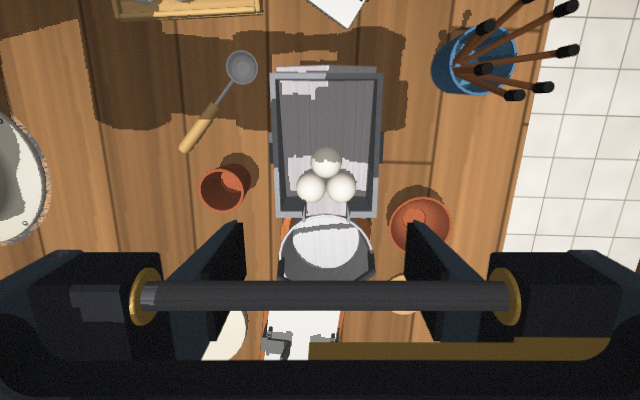

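```bash
python3 to.py 651.8 -10.2 300 1.9; python3 -m handwheel '[0,-3.8,1.4,5,0, 0,-7.5,1.4,8,0, 0,-7.6,1.4,11,0, 0,-7.6,1.4,11,0, 0,-7.6,1.4,11,0,0,-7.6,1.4,11,0]' 20| grep -A3 eef;python3 to.py 651.8 -10.2 158 1.9; python3 to.py 649.3 63.7 176 1.9
```

```text
shift cm [-7.06  1.65 11.46] roll [-1.000e-01  1.799e+02] clock 12.1 j6 -0.03 w 9.12 F [-0.1 -0.2  0.8]
eef_pos: [0.6498, -0.015, 0.3057]
tool_rot: [[-0.032, 0.999, -0.0], [0.999, 0.032, 0.0], [0.0, -0.0, -1.0]]
force: [0.3, -0.3, 1.6]
grip_width: 0.596
shift cm [ 0.46  0.22 14.77] roll [-1.000e-01  1.799e+02] clock 12.6 j6 -0.15 w 5.43 F [ 0.3 -0.3  1.6]
shift cm [ 7.86  0.2  12.97] roll [-1.000e-01  1.799e+02] clock 12.6 j6 -0.15 w 5.43 F [ 0.3 -0.3  1.6]
```

```bash
python3 -m handwheel '[0,0,0,0,0, 0,0.2,0.2,0,0, 0,0.4,0.2,0,0, 0,0.4,0.2,0,0, 0,0.4,0.2,2,0, 0,0.4,0.2,5,0, 0,0.4,0.2,9,0, 0,0.4,0.2,12,0, 0,0.4,0.2,14,0, 0,0.4,0.2,14.7,0]' | grep -A5 eef;python3 -m handwheel '[0,0,0,0,0,0,0.5,0,0,0]'| grep -A5 eef; python3 to.py 649.3 63.7 176 1.9
```

```text
eef_pos: [0.6501, -0.0099, 0.1549]
tool_rot: [[-0.034, 0.999, -0.004], [0.999, 0.034, 0.0], [0.001, -0.004, -1.0]]
force: [0.3, 0.1, 0.2]
grip_width: 0.004
finger_force: 0.0
eef_pos: [0.6521, -0.0058, 0.1591]
tool_rot: [[-0.033, 0.999, 0.001], [0.999, 0.033, -0.0], [-0.0, 0.001, -1.0]]
force: [0.5, 0.3, 0.1]
grip_width: 0.007
finger_force: 0.0
shift cm [ 6.95 -0.05 -1.69] roll [ -0. 180.] clock 13.6 j6 -0.13 w 0.06 F [0.5 0.3 0.1]
```

```bash
python3 -m handwheel '[0,0.8,0,-0.2,0, 0,1.6,0,-0.4,0, 0,2.4,0,-0.6,0, 0,3.2,0,-0.8,0, 0,4,0,-1,0, 0,4.8,0,-1.2,0, 0,5.6,0,-1.4,0, 0,6.4,0,-1.6,0, 0,7,0,-1.7,0, 0,7,0,-1.7,0]' | grep -A5 eef;python3 -m handwheel '[0,0,0,0,0,0,0,0,0,0,0,0,0,0,0,0,0,0,0,0,0,0,0,0,0,0,0,0,0,0]'| grep -A5 eef; python3 - <<'E'
from h import *
snap('scene','s3')
E
python3 crop.py pics/s3.png 230 150 430 340 pics/s3c.png
```

```text
eef_pos: [0.6443, 0.0647, 0.1742]
tool_rot: [[-0.034, 0.999, -0.01], [0.999, 0.034, -0.002], [-0.002, -0.01, -1.0]]
force: [-25.6, -10.0, 10.0]
grip_width: 0.006
finger_force: 14.8
eef_pos: [0.6444, 0.0642, 0.1737]
tool_rot: [[-0.034, 0.999, -0.01], [0.999, 0.034, -0.002], [-0.001, -0.01, -1.0]]
force: [-25.9, -10.3, 8.0]
grip_width: 0.007
finger_force: 13.6
```

View pics/s3c.png

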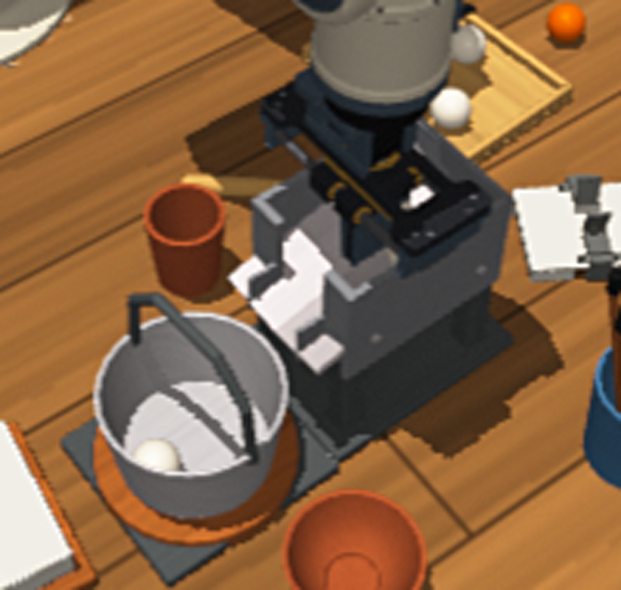

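One ball has run into the pot. Another is squeezed between the finger and the +x wall, so I ease sideways and lift clear.

```bash
python3 -m handwheel '[0,0,-0.4,0,0,0,0,-0.8,-0.2,0,0,0,-0.8,-1,0, 0,0,-0.8,-3,0, 0,0,-0.8,-6,0, 0,0,-0.8,-10,0,0,0,-0.8,-14,0,0,0,-0.8,-18,0,0,0,-0.8,-22,0]'| grep -A5 eef; python3 -m handwheel '[9.1,0,0,0,0,9.1,0,0,0,0,9.1,0,0,0,0,9.1,0,0,0,0,9.1,0,0,0,0,9.1,0,0,0,0]'| grep  eef; python3 trough.py wrist w4;  python3 trough.py scene s4;python3 crop.py pics/s4.png 230 120 430 310 pics/s4c.png
```

```text
eef_pos: [0.6408, 0.0648, 0.3981]
tool_rot: [[-0.034, 0.999, 0.001], [0.999, 0.034, 0.0], [0.0, 0.001, -1.0]]
force: [0.6, -0.9, -0.9]
grip_width: 0.003
finger_force: 0.0
eef_pos: [0.6408, 0.0644, 0.394]
```

View pics/s4c.png

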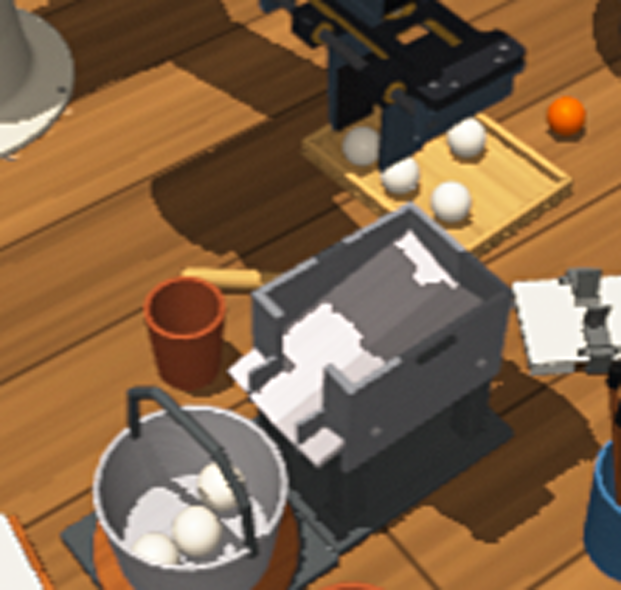

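All three jammed balls are in the pot and the trough is empty. On to the tray.

```bash
cat > balls.py <<'E'
from h import *
from scipy.optimize import least_squares
import sys
cam=sys.argv[1]; im,d,c=snap(cam,sys.argv[2]); W=cloud(d,c)*1000; I=im.astype(int)
x,y,z=W[...,0],W[...,1],W[...,2]
k=(x>250)&(x<560)&(y>200)&(y<480)&(z>26)&(z<60)&(I.max(2)-I.min(2)<60)&(I.min(2)>50)
L=cv2.connectedComponentsWithStats(k.astype(np.uint8),connectivity=4)
for i in range(1,L[0]):
    if L[2][i,4]>60:
        P=W[L[1]==i]; t=P[np.argmax(P[:,2])]-[0,0,20]
        s=least_squares(lambda q:np.linalg.norm(P-q,axis=1)-20,t,loss='soft_l1').x
        print('ball',np.round(s,1),len(P),'px',L[3][i].round())
E
python3 to.py 415 315 300 2;python3 -m handwheel '[5.2,0,0,2,0,5.2,1.5,-1.5,4,0,5.2,4,-4,6,0,5.2,6.5,-6.5,8,0,5.2,9,-9,8,0,5.2,11.5,-11.5,8,0,5.2,14,-14,8,0,5.2,17,-16.5,8,0,5.2,19,-18.5,8,0,5.2,21,-20,8,0]'| grep -A1 eef; python3 -m handwheel '[5.2,2.4,-1.5,0,0,5.2,2.4,-1.5,0,0,5.2,2.4,-1.5,0,0,5.2,2.4,-1.5,0,0]' >/dev/null; python3 balls.py wrist w5; python3 to.py 415 315 300 2
```

```text
shift cm [ 25.81 -21.74   9.46] roll [-1.000e-01  1.799e+02] clock 16.33 j6 -0.03 w 4.54 F [ 0.9 -1.  -0.9]
eef_pos: [0.4322, 0.2685, 0.315]
tool_rot: [[-0.034, 0.999, -0.0], [0.999, 0.034, 0.0], [0.0, -0.0, -1.0]]
ball [412.3 381.4  27.6] 769 px [321.  92.]
ball [472.7 310.1  27.6] 675 px [364. 149.]
ball [413.6 293.4  27.6] 648 px [320. 160.]
ball [360.5 287.1  27.6] 663 px [282. 163.]
shift cm [ 2.46 -0.3   1.48] roll [-1.000e-01  1.799e+02] clock 17.55 j6 0.46 w 5.23 F [ 0.2 -0.6  0.3]
```

View pics/w5.png

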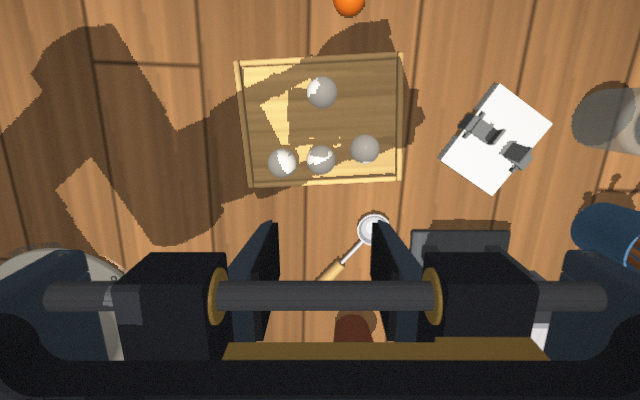

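The wrist view shows four white balls in the tray at (321,92), (364,149), (320,160) and (282,163). The orange decoy is outside the tray at (349,5). First ball: (412, 381) mm.

```bash
python3 to.py 412.3 381.4 25 2;python3 -m handwheel '[5.2,3,-0.5,4,0,5.2,6,-0.5,8,0,5.2,9.1,-0.6,12,0,5.2,9.1,-0.6,16,0,5.2,9.1,-0.6,20,0,5.2,9.1,-0.6,24,0,5.2,9.1,-0.6,26,0,5.2,9.1,-0.6,26,0]' | grep -A1 eef; python3 to.py 412.3 381.4 25 2
```

```text
shift cm [ 9.12 -0.35 28.98] roll [-1.000e-01  1.799e+02] clock 17.55 j6 0.46 w 5.23 F [ 0.2 -0.6  0.3]
eef_pos: [0.4071, 0.3788, 0.0488]
tool_rot: [[-0.032, 0.999, -0.008], [0.999, 0.032, -0.006], [-0.006, -0.008, -1.0]]
shift cm [0.26 0.54 2.38] roll [ -0.2 179.8] clock 18.22 j6 0.61 w 5.2 F [-1.2 -1.3 -1.7]
```

```bash
python3 -m handwheel '[5.2,0,0,0,0,5.2,0,0,0,0]' >/dev/null; python3 to.py 412.3 381.4 25 2
```

```text
shift cm [-0.06  0.15  3.17] roll [-1.000e-01  1.799e+02] clock 18.38 j6 0.61 w 5.19 F [-0.1 -0.1  0.6]
```

```bash
python3 -m handwheel '[5.2,0,0.2,1.6,0,5.2,0,0.2,3.1,0,3,0,0.2,3.1,0,2,0,0.2,3.1,0,2,0,0.2,3.1,0,2,0,0.2,3.1,0,2,0,0.2,3.1,0]' 20| grep -A5 eef;python3 -m handwheel '[2,0,0,-3,0,2,0,0,-7,0,2,0,0,-11,0,2,0,0,-15,0,2,0,0,-19,0,2,0,0,-23,0,2,0,0,-26,0,2,0,0,-26,0]' | grep -A5 eef; python3 to.py 634 88.3 280 2
```

```text
eef_pos: [0.4123, 0.3825, 0.0256]
tool_rot: [[-0.033, 0.999, 0.002], [0.999, 0.033, 0.002], [0.002, 0.002, -1.0]]
force: [0.3, -0.9, 10.7]
grip_width: 0.423
finger_force: 20.0
eef_pos: [0.4132, 0.3833, 0.2914]
tool_rot: [[-0.033, 0.999, 0.009], [0.999, 0.033, 0.006], [0.006, 0.009, -1.0]]
force: [0.9, 0.2, -0.4]
grip_width: 0.427
finger_force: 20.0
shift cm [-30.23  21.07   1.13] roll [-1.000e-01  1.799e+02] clock 19.63 j6 0.61 w 3.89 F [ 0.9  0.2 -0.4]
```

```bash
python3 -m handwheel '[2,-2,1.4,0,0,2,-5,3.5,0,0,2,-8,5.6,0,0,2,-11,7.7,0,0,2,-14.5,10.1,0,0,2,-18,12.5,0,0,2,-21.5,15,0,0,2,-25,17.4,0,0,2,-28,19.5,0.5,0,2,-30.2,21.1,1.2,0]' 35| grep -A5 eef;python3 -m handwheel '[2,0,0,0,0,2,0,0,0,0]' >/dev/null; python3 to.py 634 88.3 172 2
```

```text
eef_pos: [0.6341, 0.0837, 0.2725]
tool_rot: [[-0.032, 0.999, 0.002], [0.999, 0.032, -0.0], [-0.001, 0.002, -1.0]]
force: [0.1, -0.2, 0.2]
grip_width: 0.419
finger_force: 35.0
shift cm [0.26 0.18 9.93] roll [ -0.2 179.8] clock 20.63 j6 0.01 w 3.85 F [-1.4  0.3 -0.7]
```

```bash
python3 -m handwheel '[2,0.3,0.2,3,0,2,0.3,0.2,6,0,2,0.3,0.2,9,0,2,0.3,0.2,9.9,0,2,0.3,0.2,9.9,0,5.2,0.3,0.2,9.9,0,5.2,0.3,0.2,9.9,0,5.2,0.3,0.2,9.9,0,5.2,0.3,0.2,9.9,0]' | grep -A5 eef;python3 -m handwheel '[5.2,0,0,-3,0,5.2,0,0,-7,0,5.2,0,0,-11,0,5.2,2,-1.4,-12,0,5.2,5,-3.5,-12,0,5.2,8,-5.6,-12,0,5.2,11,-7.7,-12,0,5.2,14,-9.8,-12,0,5.2,17,-11.8,-12,0,5.2,20,-14,-12,0]' | grep -A1 eef; python3 trough.py wrist w6; python3 to.py 472.7 310.1 120 -8
```

```text
eef_pos: [0.6349, 0.0902, 0.1745]
tool_rot: [[-0.033, 0.999, 0.002], [0.999, 0.033, 0.0], [0.0, 0.002, -1.0]]
force: [0.8, 0.3, 0.1]
grip_width: 0.57
finger_force: 0.0
eef_pos: [0.4868, 0.2865, 0.2939]
tool_rot: [[-0.033, 0.999, 0.001], [0.999, 0.033, 0.001], [0.001, 0.001, -1.0]]
shift cm [ 1.91 -0.93 17.4 ] roll [  10. -170.] clock 22.27 j6 0.4 w 5.2 F [-4.8  5.7  0.7]
```

```bash
python3 -m handwheel '[5.2,1.9,-0.9,0,5,5.2,1.9,-0.9,3,10,5.2,1.9,-0.9,3,10,5.2,1.9,-0.9,3,10]' >/dev/null; python3 - <<'E'
from h import *
im,d,c=snap('scene','s6'); W=cloud(d,c); k=(abs(W[...,0]-.638)<.075)&(abs(W[...,1]+.1)<.075)
E
python3 balls.py wrist w7; python3 to.py 472.7 310.1 25 -8
```

```text
ball [472.6 310.3  27.6] 827 px [319. 165.]
ball [413.5 293.5  27.6] 810 px [273. 184.]
ball [360.5 287.2  27.5] 799 px [232. 195.]
shift cm [ 0.54 -0.7  23.92] roll [   0. -180.] clock 22.7 j6 0.6 w 5.16 F [-0.1 -0.5  0.2]
```

```bash
python3 -m handwheel '[5.2,0.5,-0.7,4,0,5.2,0.5,-0.7,8,0,5.2,0.5,-0.7,12,0,5.2,0.5,-0.7,16,0,5.2,0.5,-0.7,19,0,5.2,0.5,-0.7,20,0,5.2,0.5,-0.7,20,0,5.2,0.5,-0.7,20,0]' | grep -A1 eef; python3 to.py 472.6 310.2 25 -8
```

```text
eef_pos: [0.4729, 0.3101, 0.0643]
tool_rot: [[0.14, 0.99, 0.001], [0.99, -0.14, 0.001], [0.001, 0.001, -1.0]]
shift cm [-0.   -0.04  3.93] roll [-1.000e-01  1.799e+02] clock 23.37 j6 0.62 w 5.22 F [-0.5 -0.3  0.5]
```

```bash
python3 -m handwheel '[5.2,0,0,2,0,5.2,0,0,3.9,0,3,0,0,3.9,0,2,0,0,3.9,0,2,0,0,3.9,0,2,0,0,3.9,0,2,0,0,3.9,0]' 35| grep -A5 eef;python3 -m handwheel '[2,0,0,-3,0,2,0,0,-7,0,2,0,0,-11,0,2,0,0,-15,0,2,0,0,-19,0,2,0,0,-23,-3,2,0,0,-26,-6,2,0,0,-26,-10,2,0,0,-26,-10]' | grep -A5 eef; python3 to.py 634 88.3 280 2
```

```text
eef_pos: [0.4728, 0.3104, 0.0255]
tool_rot: [[0.141, 0.99, 0.002], [0.99, -0.141, 0.001], [0.002, 0.002, -1.0]]
force: [0.4, -0.7, 9.6]
grip_width: 0.423
finger_force: 35.0
eef_pos: [0.4723, 0.3103, 0.2865]
tool_rot: [[-0.037, 0.999, 0.004], [0.999, 0.037, 0.002], [0.002, 0.004, -1.0]]
force: [-0.6, -1.2, -0.9]
grip_width: 0.42
finger_force: 35.0
shift cm [-22.78  15.33   0.67] roll [ 1.000e-01 -1.799e+02] clock 24.7 j6 0.44 w 3.83 F [-0.6 -1.2 -0.9]
```

```bash
python3 -m handwheel '[2,-2,1.3,0,0,2,-5,3.4,0,0,2,-8,5.4,0,0,2,-11,7.4,0,0,2,-14,9.4,0,0,2,-17,11.4,0,0,2,-20,13.5,0,0,2,-22.5,15.3,0.7,0,2,-22.8,15.3,0.7,0,2,-22.8,15.3,0.7,0]' | grep -A5 eef;python3 to.py 634 88.3 172 2
```

```text
eef_pos: [0.6321, 0.0854, 0.2752]
tool_rot: [[-0.029, 1.0, -0.003], [1.0, 0.029, -0.0], [-0.0, -0.003, -1.0]]
force: [-0.7, 0.1, 0.1]
grip_width: 0.423
finger_force: 35.0
shift cm [ 0.29  0.22 10.32] roll [ -0.4 179.6] clock 25.53 j6 0.01 w 3.85 F [-0.7  0.1  0.1]
```

```bash
python3 -m handwheel '[2,0.3,0.2,3,0,2,0.3,0.2,6,0,2,0.3,0.2,9,0,2,0.3,0.2,10.2,0,2,0.3,0.2,10.2,0,5.2,0.3,0.2,10.2,0,5.2,0.3,0.2,10.2,0,5.2,0.3,0.2,10.2,0,5.2,0.3,0.2,10.2,0]' | grep -A5 eef;python3 -m handwheel '[5,0,0,-3,0,5,0,0,-7,0,5,1,-1,-11,0,5,3.5,-3.5,-12,0,5,6,-6,-12,2,5,9,-9,-12,5,5,12,-12,-12,8,5,15,-15,-12,11,5,18,-18,-12,14,5,21,-21,-12,14]' | grep -A1 eef; python3 -m handwheel '[5,0.5,-0.5,0,0,5,0.5,-0.5,0,0,5,0.5,-0.5,0,0,5,0.5,-0.5,0,0]' | grep -A1 eef; python3 trough.py scene s8; python3 balls.py wrist w8; python3 to.py 413.5 293.5 25 -12
```

```text
eef_pos: [0.6348, 0.0905, 0.1763]
tool_rot: [[-0.033, 0.999, 0.002], [0.999, 0.033, 0.0], [0.0, 0.002, -1.0]]
force: [0.2, -0.0, 0.7]
grip_width: 0.569
finger_force: 0.0
eef_pos: [0.4186, 0.2915, 0.2959]
tool_rot: [[0.214, 0.977, 0.001], [0.977, -0.214, 0.001], [0.001, 0.001, -1.0]]
eef_pos: [0.4171, 0.2959, 0.2953]
tool_rot: [[0.21, 0.978, 0.001], [0.978, -0.21, 0.0], [0.0, 0.001, -1.0]]
ball [413.5 293.4  27.6] 706 px [321. 167.]
ball [360.4 287.2  27.6] 698 px [284. 180.]
shift cm [-0.29 -0.32 27.  ] roll [ -0.2 179.8] clock 27.55 j6 0.71 w 4.97 F [ 0.2 -0.2 -0.4]
```

```bash
python3 -m handwheel '[4.7,-0.3,-0.3,4,0,4.7,-0.3,-0.3,8,0,4.7,-0.3,-0.3,12,0,4.7,-0.3,-0.3,16,0,4.7,-0.3,-0.3,20,0,4.7,-0.3,-0.3,23,0,4.7,-0.3,-0.3,23,0,4.7,-0.3,-0.3,23,0]' | grep -A1 eef; python3 to.py 413.5 293.5 25 -12; python3 -m handwheel '[4.7,0,0,0.8,0,4.7,0,0,1.6,0,4.7,0,0,2.4,0,4.7,0,0,3.2,0,4.7,0,0,4,0,2,0,0,4,0,2,0,0,4,0,2,0,0,4,0,2,0,0,4,0]' 35| grep -A5 eef
```

```text
eef_pos: [0.4127, 0.2932, 0.0644]
tool_rot: [[0.211, 0.978, -0.003], [0.978, -0.211, -0.001], [-0.002, -0.002, -1.0]]
shift cm [0.05 0.08 3.94] roll [ -0.2 179.8] clock 28.22 j6 0.71 w 4.69 F [-0.1 -0.1  0.8]
eef_pos: [0.4128, 0.2942, 0.0252]
tool_rot: [[0.209, 0.978, 0.0], [0.978, -0.209, 0.0], [0.0, 0.0, -1.0]]
force: [0.3, -0.3, -1.3]
grip_width: 0.421
finger_force: 35.0
```

```bash
python3 -m handwheel '[2,0,0,-3,0,2,0,0,-7,0,2,0,0,-11,0,2,0,0,-15,0,2,0,0,-19,0,2,0,0,-23,-4,2,0,0,-26,-9,2,0,0,-26,-14,2,0,0,-26,-14,2,0,0,-26,-14]' | grep -A5 eef; python3 to.py 634 88.3 280 2
```

```text
eef_pos: [0.4123, 0.2939, 0.2848]
tool_rot: [[-0.031, 1.0, -0.0], [1.0, 0.031, -0.0], [-0.0, -0.0, -1.0]]
force: [-0.1, -0.4, -1.4]
grip_width: 0.42
finger_force: 35.0
shift cm [-21.23  21.53   0.47] roll [ -0.2 179.8] clock 29.8 j6 0.47 w 3.83 F [-0.1 -0.4 -1.4]
```

```bash
python3 -m handwheel '[2,-2,2,0,0,2,-4.5,4.5,0,0,2,-7,7,0,0,2,-9.5,9.5,0,0,2,-12,12,0,0,2,-14.5,14.5,0,0,2,-17,17,0,0,2,-19.5,19.5,0.5,0,2,-21.2,21.5,0.5,0,2,-21.2,21.5,0.5,0]' | grep -A5 eef;python3 to.py 634 88.3 172 2
```

```text
eef_pos: [0.6371, 0.0858, 0.2773]
tool_rot: [[-0.027, 1.0, -0.002], [1.0, 0.027, -0.001], [-0.001, -0.002, -1.0]]
force: [-1.3, 0.2, -1.3]
grip_width: 0.422
finger_force: 35.0
shift cm [ 0.27 -0.27 10.53] roll [ -0.5 179.5] clock 30.63 j6 0.02 w 3.85 F [-1.3  0.2 -1.3]
```

```bash
python3 -m handwheel '[2,0,0,3,0,2,0,0,6,0,2,0,0,9,0,2,0,0,10.2,0,2,0,0,10.2,0,5.2,0,0,10.2,0,5.2,0,0,10.2,0,5.2,0,0,10.2,0,5.2,0,0,10.2,0]' | grep -A5 eef;python3 -m handwheel '[5,0,0,-3,0,5,0,0,-7,0,5,1,-1,-11,0,5,3,-4,-12,0,5,5.5,-7,-12,0,5,8,-10,-12,0,5,10.5,-13.5,-12,0,5,13,-17,-12,0,5,15.5,-20,-12,0,5,18,-23,-12,0]' | grep -A1 eef; python3 -m handwheel '[5,2.5,-3.5,0,0,5,2.5,-3.5,0,0,5,2.5,-3.5,0,0,5,2.5,-3.5,0,0]' | grep -A1 eef; python3 trough.py scene s9; python3 balls.py wrist w9; python3 to.py 360.4 287.2 25 2
```

```text
eef_pos: [0.6352, 0.0895, 0.1791]
tool_rot: [[-0.033, 0.999, 0.002], [0.999, 0.033, 0.0], [0.0, 0.002, -1.0]]
force: [0.3, -0.5, 0.4]
grip_width: 0.572
finger_force: 0.0
eef_pos: [0.3969, 0.2624, 0.2988]
tool_rot: [[-0.033, 0.999, 0.001], [0.999, 0.033, 0.001], [0.001, 0.001, -1.0]]
eef_pos: [0.3633, 0.2856, 0.2986]
tool_rot: [[-0.034, 0.999, 0.002], [0.999, 0.034, 0.001], [0.001, 0.002, -1.0]]
ball [354.1 288.   27.6] 707 px [317. 162.]
shift cm [ 0.22 -0.37 27.32] roll [ -0.2 179.8] clock 32.65 j6 0.5 w 4.98 F [-0.1  1.   0.2]
```

```bash
python3 -m handwheel '[5,0.3,-0.9,4,0,5,0.3,-0.9,8,0,5,0.3,-0.9,12,0,5,0.3,-0.9,16,0,5,0.3,-0.9,20,0,5,0.3,-0.9,23,0,5,0.3,-0.9,23,0,5,0.3,-0.9,23,0]' | grep -A1 eef; python3 to.py 354.1 288 25 2; python3 -m handwheel '[4.9,0,0,1.2,0,4.9,0,0,2.4,0,4.9,0,0,3.6,0,4.9,0,0,4.2,0,2,0,0,4.2,0,2,0,0,4.2,0,2,0,0,4.2,0,2,0,0,4.2,0]' 35| grep -A5 eef
```

```text
eef_pos: [0.354, 0.2873, 0.0674]
tool_rot: [[-0.032, 0.999, -0.003], [0.999, 0.032, -0.002], [-0.002, -0.003, -1.0]]
shift cm [0.08 0.02 4.24] roll [ -0.2 179.8] clock 33.32 j6 0.52 w 5.0 F [ 0.3  0.1 -0.4]
eef_pos: [0.3546, 0.2885, 0.0269]
tool_rot: [[-0.033, 0.999, 0.002], [0.999, 0.033, 0.001], [0.001, 0.002, -1.0]]
force: [1.1, -0.4, 4.6]
grip_width: 0.417
finger_force: 35.0
```

```bash
python3 -m handwheel '[2,0,0,-3,0,2,0,0,-7,0,2,0,0,-11,0,2,0,0,-15,0,2,0,0,-19,0,2,0,0,-23,0,2,0,0,-26,0,2,0,0,-26,0,2,0,0,-26,0]' | grep -A5 eef; python3 to.py 634 88.3 280 2
```

```text
eef_pos: [0.3543, 0.2885, 0.2879]
tool_rot: [[-0.033, 0.999, 0.003], [0.999, 0.033, 0.002], [0.002, 0.003, -1.0]]
force: [0.6, -0.6, -1.5]
grip_width: 0.422
finger_force: 35.0
shift cm [-20.94  27.28   0.84] roll [-1.000e-01  1.799e+02] clock 34.73 j6 0.52 w 3.85 F [ 0.6 -0.6 -1.5]
```

```bash
python3 -m handwheel '[2,-2,2.6,0,0,2,-4,5.2,0,0,2,-6,7.8,0,0,2,-8.5,11,0,0,2,-11,14.3,0,0,2,-13.5,17.5,0,0,2,-16,20.8,0,0,2,-18.5,24,0.5,0,2,-20.9,27.2,0.8,0,2,-20.9,27.2,0.8,0]' | grep -A5 eef;python3 -m handwheel '[2,0,0,0,0,2,0,0,0,0]'>/dev/null; python3 to.py 634 88.3 172 2
```

```text
eef_pos: [0.6363, 0.0838, 0.2747]
tool_rot: [[-0.03, 1.0, -0.002], [1.0, 0.03, -0.001], [-0.001, -0.002, -1.0]]
force: [-1.7, -0.7, -0.9]
grip_width: 0.422
finger_force: 35.0
shift cm [-0.02  0.26 10.45] roll [-1.000e-01  1.799e+02] clock 35.73 j6 0.01 w 3.83 F [-0.2  0.1 -1.2]
```

```bash
python3 -m handwheel '[2,0,0.2,3,0,2,0,0.2,6,0,2,0,0.2,9,0,2,0,0.2,10.3,0,2,0,0.2,10.3,0,5.2,0,0.2,10.3,0,5.2,0,0.2,10.3,0,5.2,0,0.2,10.3,0,5.2,0,0.2,10.3,0]' | grep -A5 eef;python3 -m handwheel '[5,0,0,-4,0,5,0,0,-8,0,5,0,0,-12,0,5,-2,0,-16,0,5,-5,0,-20,0,5,-9,0,-24,0,5,-13,0,-25,0,5,-17,0,-25,0,5,-20,0,-25,0,5,-20,0,-25,0]' 35| grep -A1 eef; python3 -m handwheel '[5,0,0,0,0,5,0,0,0,0,5,0,0,0,0]' | grep -A1 eef; python3 trough.py wrist w10;python3 - <<'E'
from h import *
im,d,c=snap('scene','s10');im,d,c=snap('wrist','w11'); W=cloud(d,c)*1000;x,y,z=W[...,0],W[...,1],W[...,2]
k=(abs(x-640)<90)&(abs(y+98)<90)
for n,a,b in(('rim',99,108),('handle',180,195)):
    P=W[k&(z>a)&(z<b)]; q=cv2.minAreaRect(P[:,:2].astype(np.float32)); print(n,len(P),np.round(q[0],1),np.round(q[1],1),round(q[2],1),np.median(P[:,2]),P[:,2].max())
E
python3 crop.py pics/s10.png 230 130 430 330 pics/s10c.png
```

```text
eef_pos: [0.6352, 0.0886, 0.1764]
tool_rot: [[-0.033, 0.999, 0.002], [0.999, 0.033, 0.0], [0.0, 0.002, -1.0]]
force: [1.0, -0.1, 0.8]
grip_width: 0.568
finger_force: 0.0
eef_pos: [0.6412, -0.1172, 0.4264]
tool_rot: [[-0.029, 1.0, 0.002], [1.0, 0.029, -0.002], [-0.002, 0.002, -1.0]]
eef_pos: [0.6412, -0.1104, 0.4252]
tool_rot: [[-0.034, 0.999, 0.0], [0.999, 0.034, 0.0], [0.0, 0.0, -1.0]]
rim 1005 [639.9 -99.9] [147.7 148.1] 0.3 104.28216913846727 107.1451474989093
handle 619 [ 639.7 -100. ] [97.3 10.2] 6.2 191.59691625963237 194.4035762100691
```

View pics/s10c.png

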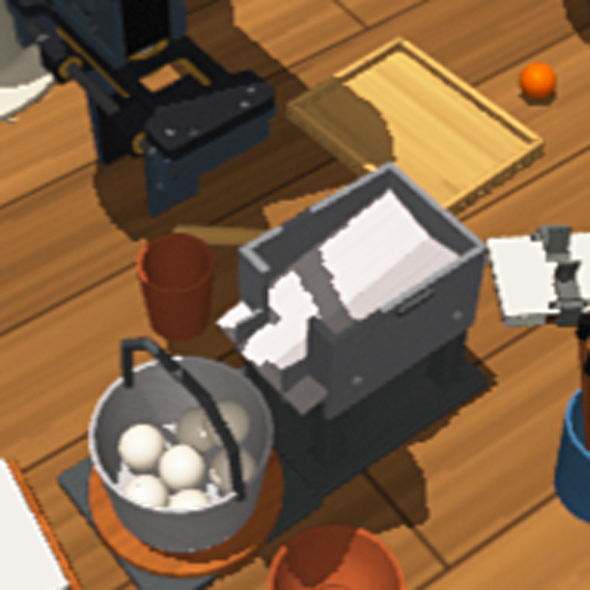

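View pics/w11.png

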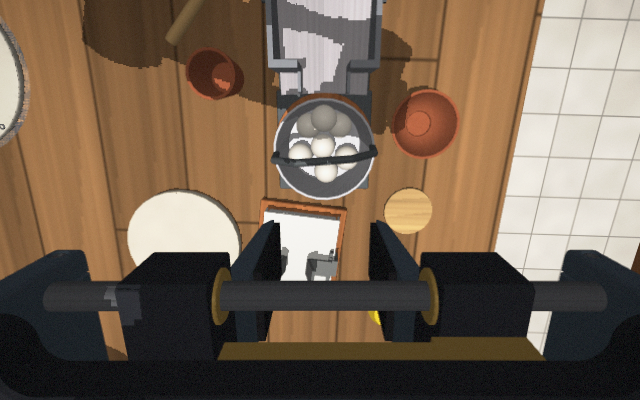

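Seven balls (3 + 4) are in the pot; the tray and trough are empty. The handle bar is at (640, -100) mm, turned 6.2 degrees. I turn the gripper across it.

```bash
python3 -m handwheel '[5,0,0,4,7,5,0,0,8,14,5,0,0,10,21,5,0,0,10,28,5,0,0,10,35,5,0,0,10,42,5,0,0,10,49,5,0,0,10,56,5,0,0,10,63,5,0,0,10,70]' >/dev/null; python3 -m handwheel '[5,0,0,0,7,5,0,0,0,14,5,0,0,0,15.7,5,0,0,0,15.7,5,0,0,0,15.7]'| grep -A1 eef; python3 to.py 639.7 -100 174 -83.8
```

```text
eef_pos: [0.6414, -0.1108, 0.325]
tool_rot: [[0.994, 0.111, 0.0], [0.111, -0.994, 0.0], [0.0, -0.0, -1.0]]
shift cm [-0.05 -1.09 15.1 ] roll [   0.2 -179.8] clock 38.97 j6 1.2 w 5.02 F [ 1.1  0.5 -0.4]
```

```bash
python3 -m handwheel '[5,0,-1.1,0,0.2,5,0,-1.1,3,0.2,5,0,-1.1,6,0.2,5,0,-1.1,9,0.2,5,0,-1.1,11,0.2,5,0,-1.1,13,0.2,5,0,-1.1,14.5,0.2,5,0,-1.1,15.1,0.2,5,0,-1.1,15.1,0.2,5,0,-1.1,15.1,0.2]'| grep -A3 eef; python3 to.py 639.7 -100 174 -83.8; python3 -m handwheel '[0,0,0,0,0,0,0,0,0,0,0,0,0,0,0,0,0,0,0,0,0,0,0,0,0,0,0,0,0,0,0,0,0,0,0,0,0,0,0,0,0,0,0,0,0,0,0,0,0,0]' 55| grep -A5 eef; python3 to.py 639.7 -100 174 -83.8
```

```text
eef_pos: [0.6404, -0.1001, 0.1745]
tool_rot: [[0.994, 0.105, 0.0], [0.105, -0.994, -0.0], [0.0, 0.0, -1.0]]
force: [0.1, 0.0, 0.4]
grip_width: 0.549
shift cm [-0.07 -0.02  0.05] roll [-1.000e-01  1.799e+02] clock 39.8 j6 1.22 w 5.01 F [0.1 0.  0.4]
eef_pos: [0.6402, -0.1003, 0.174]
tool_rot: [[0.994, 0.105, 0.0], [0.105, -0.994, 0.0], [0.0, -0.0, -1.0]]
force: [-0.5, 4.7, 2.9]
grip_width: 0.1
finger_force: 55.0
shift cm [-0.04 -0.04 -0.  ] roll [ -0.2 179.8] clock 40.63 j6 1.22 w 0.91 F [-0.5  4.7  2.9]
```

```bash
python3 -m handwheel '[0,0,0,-0.2,0,0,0,0,-0.5,0,0,0,0,-0.8,0,0,0,0,-0.8,0,0,0,0.4,-0.8,0,0,0,1.2,-0.8,0,0,0,2,-0.8,0,0,0,2.5,-0.8,0,0,0,2.5,-0.8,0]' 58| grep -A5 eef; python3 to.py 381.5 -296.6 235 -83.8
```

```text
eef_pos: [0.6429, -0.1271, 0.1818]
tool_rot: [[0.995, 0.103, 0.0], [0.103, -0.995, -0.0], [0.0, 0.0, -1.0]]
force: [-0.1, -0.8, -5.9]
grip_width: 0.096
finger_force: 58.0
shift cm [-27.75  14.16  -5.32] roll [ -0.3 179.7] clock 41.38 j6 1.18 w 0.87 F [-0.1 -0.8 -5.9]
```

```bash
python3 -m handwheel '[0,0,0,-0.8,0,0,0,0,-2,0,0,0,0,-3.5,0,0,0,0,-5,0,0,-0.7,0.3,-5.8,0,0,-2,1,-6,0,0,-3.8,1.9,-6,0,0,-5.8,2.9,-6,0,0,-7.8,3.9,-6,0,0,-9.8,4.9,-6,0]'| grep -A5 eef; python3 -m handwheel '[0,-2,1,0,0,0,-4,2,0,0,0,-6,3,0,0,0,-8,4,0,0,0,-10,5,0,0,0,-12,6.1,0,0,0,-14,7.2,0,0,0,-15.5,8,0,0,0,-16.5,8.4,0,0,0,-17,8.7,0,0]'| grep -A5 eef; python3 -m handwheel '[0,0,0,0,0,0,0,0,0,0,0,0,0,0,0,0,0,0,0,0]'| grep -A5 eef; python3 to.py 381.5 -296.6 180 -83.8
python3 - <<'E'
from h import *
im,d,c=snap('scene','s12'); W=cloud(d,c)*1000;x,y,z=W[...,0],W[...,1],W[...,2]
# bat top
k=(abs(z-18)<5)&(abs(x-381)<130)&(abs(y+297)<130)&(im.min(2)>120); P=W[k]; (c0,r)=cv2.minEnclosingCircle(P[:,:2].astype(np.float32)); print('bat',len(P),c0,r)
E
```

```text
eef_pos: [0.5479, -0.185, 0.2413]
tool_rot: [[0.995, 0.105, -0.001], [0.105, -0.995, 0.0], [-0.001, -0.001, -1.0]]
force: [0.4, -1.1, -6.5]
grip_width: 0.094
finger_force: 58.0
eef_pos: [0.3884, -0.2889, 0.2417]
tool_rot: [[0.995, 0.103, -0.001], [0.103, -0.995, 0.001], [-0.001, -0.001, -1.0]]
force: [0.2, 1.1, -5.2]
grip_width: 0.096
finger_force: 58.0
eef_pos: [0.391, -0.2883, 0.2419]
tool_rot: [[0.994, 0.106, 0.0], [0.106, -0.994, 0.0], [0.0, -0.0, -1.0]]
force: [0.0, 0.2, -7.5]
grip_width: 0.096
finger_force: 58.0
shift cm [-1.04  0.73  6.19] roll [-1.000e-01  1.799e+02] clock 43.38 j6 0.71 w 0.88 F [ 0.   0.2 -7.5]
bat 1245 (382.4727783203125, -297.5669250488281) 104.87068939208984
```

```bash
python3 -m handwheel '[0,-0.5,0.4,0,0,0,-1,0.8,0.5,0,0,-1,0.8,1.5,0,0,-1,0.8,3,0,0,-1,0.8,4.2,0,0,-1,0.8,5.2,0,0,-1,0.8,5.9,0,0,-1,0.8,6.3,0,0,-1,0.8,6.5,0,0,-1,0.8,6.5,0]'| grep -A5 eef; python3 -m handwheel '[0,0,0,0,0,0,0,0,0,0]'| grep -A3 eef; python3 to.py 382 -297 172 -83.8
```

```text
eef_pos: [0.3813, -0.2978, 0.1768]
tool_rot: [[0.995, 0.105, -0.0], [0.105, -0.995, 0.0], [-0.0, -0.0, -1.0]]
force: [0.5, 0.4, -7.0]
grip_width: 0.095
finger_force: 58.0
eef_pos: [0.3816, -0.298, 0.1774]
tool_rot: [[0.995, 0.105, 0.001], [0.105, -0.995, -0.001], [0.001, 0.001, -1.0]]
force: [-0.1, 0.4, -6.9]
grip_width: 0.098
shift cm [ 0.05 -0.09  0.54] roll [ -0.2 179.8] clock 44.43 j6 0.68 w 0.9 F [-0.1  0.4 -6.9]
```

```bash
python3 -m handwheel '[0,0,0,0.1,0,0,0,0,0.3,0,0,0,0,0.4,0,0,0,0,0.4,0]'| grep -A3 eef; python3 -m handwheel '[0,0,0,0.1,0,0,0,0,0.1,0,0,0,0,0.1,0]'| grep -A3 eef; python3 -m handwheel '[0,0,0,0.1,0,0,0,0,0.1,0,0,0,0,0.1,0]'| grep -A3 eef
```

```text
eef_pos: [0.3813, -0.2976, 0.1727]
tool_rot: [[0.995, 0.105, -0.0], [0.105, -0.995, 0.0], [-0.0, -0.0, -1.0]]
force: [-0.9, -0.9, -7.4]
grip_width: 0.094
eef_pos: [0.3814, -0.2977, 0.1719]
tool_rot: [[0.995, 0.105, -0.0], [0.105, -0.995, 0.0], [-0.0, -0.0, -1.0]]
force: [0.7, 0.7, -6.0]
grip_width: 0.094
eef_pos: [0.3814, -0.2976, 0.1716]
tool_rot: [[0.995, 0.105, 0.0], [0.105, -0.995, -0.0], [0.0, 0.0, -1.0]]
force: [-2.8, 5.5, 10.0]
grip_width: 0.094
```

```bash
python3 -m handwheel '[1.2,0,0,-0.1,0,2,0,0,-0.1,0,3,0,0,-0.1,0,5,0,0,-0.1,0,5,0,0,-0.1,0,5,0,0,-0.1,0,5,0,0,-0.1,0]'| grep -A5 eef; python3 -m handwheel '[5,0,0,-1,0,5,0,0,-3,0,5,0,0,-6,0,5,0,0,-9,0,5,0,0,-13,0,5,0,0,-17,0,5,0,0,-20,0,5,0,0,-20,0]'| grep -A3 eef; python3 -m handwheel '[5,15,0,0,0,5,15,0,0,0,5,15,0,0,0,5,15,0,0,0,5,15,0,0,0]'| grep -A1 eef
python3 - <<'E'
from h import *
im,d,c=snap('scene','s13'); W=cloud(d,c)*1000;x,y,z=W[...,0],W[...,1],W[...,2]
for n,a,b in(('rim',99,106),('handle',176,196)):
    P=W[(abs(x-381)<110)&(abs(y+297)<110)&(z>a)&(z<b)]
    if len(P)<5: continue
    q=cv2.minAreaRect(P[:,:2].astype(np.float32)); print(n,len(P),np.round(q[0],1),np.round(q[1],1),round(q[2],1),P[:,2].max())
E
python3 crop.py pics/s13.png 60 140 460 390 pics/s13c.png
```

```text
eef_pos: [0.3814, -0.2977, 0.1719]
tool_rot: [[0.995, 0.105, 0.0], [0.105, -0.995, -0.0], [0.0, 0.0, -1.0]]
force: [-0.8, 0.3, -0.1]
grip_width: 0.527
finger_force: 0.0
eef_pos: [0.3828, -0.2991, 0.3779]
tool_rot: [[0.994, 0.105, 0.006], [0.105, -0.994, -0.007], [0.006, 0.007, -1.0]]
force: [-0.3, 0.5, -0.0]
grip_width: 0.548
eef_pos: [0.5345, -0.281, 0.3705]
tool_rot: [[0.994, 0.107, -0.0], [0.107, -0.994, 0.001], [0.0, -0.001, -1.0]]
rim 276 [ 381.9 -295.5] [146.9 148.1] 53.5 105.99811343358267
handle 136 [ 384.5 -295.5] [93.7 10.3] 6.2 195.02886556804455
```

View pics/s13c.png

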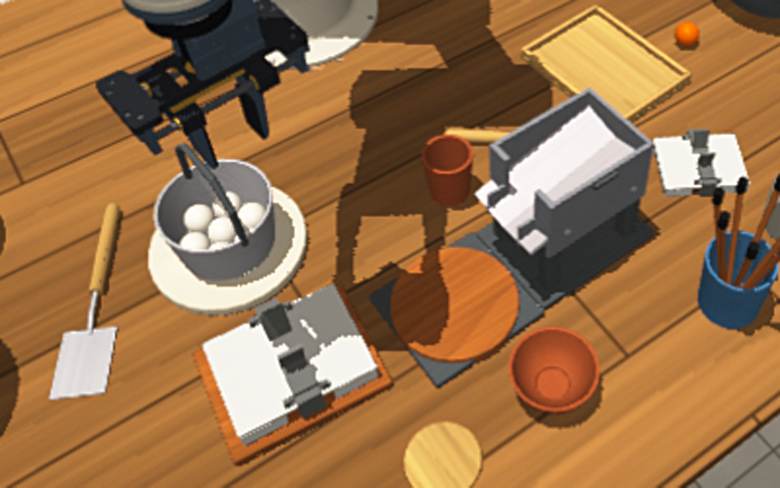

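The pot stands upright in the middle of the bat (382, -296) with the balls in it. The panel is on the board, the cup is untouched, and the tray and trough are empty.

```bash
python3 -c "
from station import manip
print(manip.hand_in())"
```

```text
the job is handed in; nothing more can be done
None
```

The job is done and handed in: the panel lies right way up on the ware board, all seven balls (three jammed, four from the tray) are in the pot, the pot stands upright in the middle of the plaster bat, and the cup was not touched.

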